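# Refill the feeder hopper with bearing blocks

## Task

Refill the feeder: pick up the tray by its handle and tip it over the open hopper so that all six bearing blocks slide into it. Stand the empty tray back on the middle of its rubber mat and slide the hopper's cover fully shut, leaving the multimeter and the gear where they are.

Things in the scene. Friction and masses are not known exactly. Their poses are not given: they have to be found in the camera images.
- hopper: Feeder hopper: square sheet-steel box, 196 mm outside, 188 mm inside, rim 125 mm above the bench, open on top, fixed. Its floor inside slopes from 79 mm high at +x to 41 mm at -x. Two rails 6 mm high lie on the rim along its x at y = +-96 mm and run on to x = +200 mm, on posts. A small shut outlet marks the -x side. Origin on the bench under its centre.
- cover (a joint): The hopper's cover: aluminium plate 196 x 196 x 4 mm, top 137 mm above the bench, sliding on the rails along the hopper's x. Value in m: 0 = fully shut, centred on the hopper at its stop; up to 0.17 = open, drawn off to +x (its -x edge is at hopper x = value - 98 mm). Slides with about 2 N, stays where left.
- cover_handle (a point): Point in the cover's black handle: an upright bar 12 mm thick (along the hopper's x), 70 mm long (y), 36 mm high, its middle 28 mm from the cover's -x edge. The point is on the bar's centre line, 24 mm above the plate's top, 12 mm below the bar's top. Axes as the hopper's; moves with the cover.
- mat: Black rubber mat, 240 (x) x 200 (y) x 3 mm, fixed to the bench. Origin at the centre of its underside.
- tray_grip (a point): Centre of the loose tray's handle: a flat upright aluminium bar 12 mm thick (tray x), 92 mm long (y), 22 mm high, bridging the tray over its middle on a 20 mm wide strip at each side. 84 mm above the tray's underside. Axes: x to the tray's open end, y to its left side, z up. Empty tray about 0.25 kg, balanced under the bar.
- tray_lip (a point): Middle of the tray's open edge, on top of its floor: 80 mm ahead (x) of and 80 mm below the handle's centre; same axes. The tray is grey plastic, 160 long (x) x 100 wide (y) mm, floor 4 mm thick, walls 4 mm thick and 32 mm high at the sides and back (-x); no wall or lip at this +x end, where parts slide out.
- multimeter: Bystander: red multimeter lying on the bench, 75 (x) x 150 (y) x 40 mm. Origin at the centre of its underside.
- gear: Bystander: black plastic gear, 54 mm across, with a steel hub, 30 mm high in all. Origin at the centre of its underside.
- block0_c (a point): Centre of one of six equal aluminium bearing blocks (28 x 18 mm foot, 22 mm high, bored round top, about 30 g) that lie loose in the tray. Friction on the tray about 0.5 to 0.7: they slide out from about 25 to 36 degrees of tilt.
- block1_c (a point): Centre of one of six equal aluminium bearing blocks (28 x 18 mm foot, 22 mm high, bored round top, about 30 g) that lie loose in the tray. Friction on the tray about 0.5 to 0.7: they slide out from about 25 to 36 degrees of tilt.
- block2_c (a point): Centre of one of six equal aluminium bearing blocks (28 x 18 mm foot, 22 mm high, bored round top, about 30 g) that lie loose in the tray. Friction on the tray about 0.5 to 0.7: they slide out from about 25 to 36 degrees of tilt.
- block3_c (a point): Centre of one of six equal aluminium bearing blocks (28 x 18 mm foot, 22 mm high, bored round top, about 30 g) that lie loose in the tray. Friction on the tray about 0.5 to 0.7: they slide out from about 25 to 36 degrees of tilt.
- block4_c (a point): Centre of one of six equal aluminium bearing blocks (28 x 18 mm foot, 22 mm high, bored round top, about 30 g) that lie loose in the tray. Friction on the tray about 0.5 to 0.7: they slide out from about 25 to 36 degrees of tilt.
- block5_c (a point): Centre of one of six equal aluminium bearing blocks (28 x 18 mm foot, 22 mm high, bored round top, about 30 g) that lie loose in the tray. Friction on the tray about 0.5 to 0.7: they slide out from about 25 to 36 degrees of tilt.
Mind the look-alikes: they are no part of the job. Of the things that look like the part that bears tray_grip, take the one that is farthest to the robot's left at the start.

How it is judged (in metres and radians):
On the way:
1. all six blocks are in the hopper while the tray is still tipped (more than 17 degrees) over it (x of block0_c in the frame of hopper between -0.094 and 0.094 m and y of block0_c in the frame of hopper between -0.094 and 0.094 m and z of block0_c in the frame of hopper between 0.02 and 0.125 m and x of block1_c in the frame of hopper between -0.094 and 0.094 m and y of block1_c in the frame of hopper between -0.094 and 0.094 m and z of block1_c in the frame of hopper between 0.02 and 0.125 m and x of block2_c in the frame of hopper between -0.094 and 0.094 m and y of block2_c in the frame of hopper between -0.094 and 0.094 m and z of block2_c in the frame of hopper between 0.02 and 0.125 m and x of block3_c in the frame of hopper between -0.094 and 0.094 m and y of block3_c in the frame of hopper between -0.094 and 0.094 m and z of block3_c in the frame of hopper between 0.02 and 0.125 m and x of block4_c in the frame of hopper between -0.094 and 0.094 m and y of block4_c in the frame of hopper between -0.094 and 0.094 m and z of block4_c in the frame of hopper between 0.02 and 0.125 m and x of block5_c in the frame of hopper between -0.094 and 0.094 m and y of block5_c in the frame of hopper between -0.094 and 0.094 m and z of block5_c in the frame of hopper between 0.02 and 0.125 m and angle between tray_grip's own z axis and vertical above 0.3 rad and horizontal distance between tray_grip and hopper below 0.25 m), for 0.1 s.
At the end, for the whole second after the job is handed in: All six blocks lie inside the hopper (centres within its inner walls and below its rim); the tray stands level (within 3.4 degrees) on the mat, its middle within 40 mm (along the mat's x) and 50 mm (along its y) of the mat's centre, any way round; the cover is shut to within 8 mm (x of block0_c in the frame of hopper between -0.094 and 0.094 m and y of block0_c in the frame of hopper between -0.094 and 0.094 m and z of block0_c in the frame of hopper between 0.02 and 0.125 m and x of block1_c in the frame of hopper between -0.094 and 0.094 m and y of block1_c in the frame of hopper between -0.094 and 0.094 m and z of block1_c in the frame of hopper between 0.02 and 0.125 m and x of block2_c in the frame of hopper between -0.094 and 0.094 m and y of block2_c in the frame of hopper between -0.094 and 0.094 m and z of block2_c in the frame of hopper between 0.02 and 0.125 m and x of block3_c in the frame of hopper between -0.094 and 0.094 m and y of block3_c in the frame of hopper between -0.094 and 0.094 m and z of block3_c in the frame of hopper between 0.02 and 0.125 m and x of block4_c in the frame of hopper between -0.094 and 0.094 m and y of block4_c in the frame of hopper between -0.094 and 0.094 m and z of block4_c in the frame of hopper between 0.02 and 0.125 m and x of block5_c in the frame of hopper between -0.094 and 0.094 m and y of block5_c in the frame of hopper between -0.094 and 0.094 m and z of block5_c in the frame of hopper between 0.02 and 0.125 m and x of tray_grip in the frame of mat between -0.04 and 0.04 m and y of tray_grip in the frame of mat between -0.05 and 0.05 m and z of tray_grip in the frame of mat between 0.08 and 0.094 m and angle between tray_grip's own z axis and vertical below 0.06 rad and value of joint cover below 0.008 m); the robot touches nothing.
It fails at once if the multimeter is pushed more than 30 mm from its place (distance of multimeter from where it was at the start of the episode above 0.03 m).
It fails at once if the gear is pushed more than 30 mm from its place (distance of gear from where it was at the start of the episode above 0.03 m).
It also fails if it takes over 72 s, if anything falls off the work surface, if the arm or the gripper's body presses on something with over 40 N, if the wrist force passes 120 N, or if a joint passes its speed limit or range.

## Robot

A 6-joint arm with a two-finger parallel gripper is mounted at the origin on the work surface. World frame = base frame: x ahead of the robot, y to its left, z up, the work surface at z = 0. Lengths are in m, angles in degrees, forces in N, time in s.
With the tool pointing down it reaches from about 0.25 to 0.725 m from the base axis. Payload 9.7 kg.
Tool frame: the origin (TCP) lies midway between the tips of the shut fingers; the grasp point (between the pads) lies 19 mm behind it (bot.hold_point_z is the distance from the TCP to the grasp point, in m); z points along the fingers, y is the line along which they close (so a half turn about z gives the same grasp; the last joint's range is limited). The gripper opens to 85 mm and grips with 20 to 120 N. Pads are 22 mm wide; open, the fingers measure 114 mm over their backs; the gripper's body (76 mm by 85 mm) begins 54 mm behind the grasp point. The pads swing forward as they close: fully open they stand 13 mm farther back than shut.
Start: joints at [69.557, 4.979, 10.078, 95.1, 0, 90], TCP at [0.192, 0.515, 0.231] pointing down, gripper open.
Joint ranges: [-179.16, 179.16], [-48.56, 103.87], [-65.8, 70.77], [-126.05, 130.52], [-82.76, 87.17], [-180, 180]. Speed limits (degrees/s): [127.2, 127.2, 147.25, 180, 180, 180].

## Interface

Orientations are given as [roll, pitch, yaw] about the fixed x, y, z axes, in that order (R = Rz(yaw) Ry(pitch) Rx(roll)).
In Python, from workcell import bot gives the robot as it stands.
- The arm moves only by the tool play_rows, never from a script. Its argument "steps" is a list that holds one entry, the list of rows, each a list of 4 numbers: the shift along the tool's x, y, z in m, then the turn about the tool's z in rad. In form: [[[tx, ty, tz, yaw], ...]]. A call has exactly 5 rows; each row shifts and turns the commanded pose from where the row before left it, along the tool's axes as they then stand; what a row does not reach is not made up. A row lasts 1/12 s, in which the tool goes at most 41.7 mm and 7.16 degrees, less where a joint would pass 70% of its speed; a pose out of reach is approached as far as the arm can. A call is refused whole if a number of a shift passes 0.0417 or a number of a turn 0.125, either way. A call with a gripper value outside its range is refused whole. "gripper" is the finger opening in m, from 0 to 0.0854, set as the call begins (left out, the last holds). The fingers move at their own pace and stop on an object; "squeeze" is the grip in N (left out, the last holds). Time passes only in rows, so rows that do not move let the fingers close, or fill a call up. It gives the time, the measured TCP pose, the force, the opening and the grip force at its end, in the units of the state.
- bot.get_obs(): the state, without advancing time (a new reading comes with each control period).
- bot.camera(name): name is "side" or "top" or "wrist"; returns a dict with "img" (400x640x3 uint8, blue, green, red), "vfov" (degrees; the focal length in pixels is half the picture's height over the tangent of half this angle, whatever the lens; pixels are square), "cx", "cy" (the principal point, pixels), "xyz" and "attitude" of the camera in the world. Camera axes: x right, y down, z forward; pixel columns grow to the right and rows downward; lengths in m; the calibration is good to about 2 mm. A picture is of the moment at which its call begins. There is no depth.
- bot.job_done(): hands the job in; it is judged then, once.
The state is a dict: "time": time; "q": joint angles; "qd": joint speeds; "joint_efforts": joint torques, N m; "ee_pos": TCP position; "tcp_rot": TCP orientation; "wrist_force": force on the tool from outside, world axes, zero at the start; "torque": the same for the moment, N m; "opening": finger opening in m; "grasp_force": force on a finger pad.
Only numpy, scipy, OpenCV 4.12 (cv2) and the standard library are available. Lean on these libraries where they do the work, as an engineer would, in place of code of your own. Each camera call takes 0.05 s, during which the arm holds its last target. There are 200 camera calls.

## Working session

There is one attempt and no reset: what is moved stays moved. The work goes in short steps, Python scripts to look and compute and a tool call to move; the robot and the scene stay as the last step left them, time stands still between calls to the robot, and variables do not carry over. Pictures are saved under pics/ and viewed, at most 10 in all, crops included, and the job is handed in when it is done.

Besides the shell and the picture viewer there is one more tool, called after "Call:" as name([rows], argument=value, ...), one row to a line, values as JSON. play_rows: Moves the arm, as the interface text tells. Its arguments: {"type":"object","properties":{"steps":{"type":"array","items":{"type":"array","items":{"type":"array","items":{"type":"number"}}}},"gripper":{"type":"number"},"squeeze":{"type":"number"}},"required":["steps"]}

```bash
mkdir -p pics; cat > h.py <<'E'
import numpy as np, cv2
from scipy.spatial.transform import Rotation as R
from workcell import bot
def snap(n,f=None):
    c=bot.camera(n)
    if f: cv2.imwrite('pics/'+f,c['img'])
    return c
def rot(c):
    a=np.array(c['attitude']); 
    return a if a.shape==(3,3) else R.from_euler('xyz',a,degrees=True).as_matrix()
def ray(c,u,v,z):
    f=200/np.tan(np.radians(c['vfov'])/2)
    d=rot(c)@np.array([(u-c['cx'])/f,(v-c['cy'])/f,1]); o=np.array(c['xyz'])
    return np.round(o+d*(z-o[2])/d[2],4)
E
python3 - <<'E'
from h import *
c=snap('top','t0.png');d=snap('side','s0.png')
for k in (c,d): print({x:k[x] for x in k if x!='img'})
print(bot.get_obs(), bot.hold_point_z)
E
```

```text
{'vfov': 48.01271987406507, 'cx': 324.3185973344451, 'cy': 201.8419312727661, 'xyz': array([ 0.48908629, -0.00513259,  1.27605404]), 'attitude': array([-175.63013555,   -0.29294747,  -90.82551103])}
{'vfov': 53.20675251369719, 'cx': 322.48686659970133, 'cy': 207.0603987992697, 'xyz': array([0.29001227, 0.59651808, 0.75616775]), 'attitude': array([-132.79340178,   -0.17236147, -155.42553698])}
{'time': 0.1, 'q': array([ 6.95575408e+01,  5.00855230e+00,  1.00407444e+01,  9.50992426e+01,
       -1.05880047e-04,  9.00000931e+01]), 'qd': array([ 0.01454213, -0.09335081,  0.12958227,  0.05888876, -0.00415318,
       -0.11461723]), 'joint_efforts': array([-1.57473382e-04, -5.21559727e+01,  4.65653336e+01,  1.60120841e-02,
        3.30845819e-05, -1.44198901e-05]), 'ee_pos': array([0.19203002, 0.51518279, 0.23066385]), 'tcp_rot': array([-1.79932950e+02,  1.05988924e-04,  1.59557448e+02]), 'wrist_force': array([-0.6368822 , -0.28582593, -0.02968665]), 'torque': array([ 0.01905458,  0.02680367, -0.05251475]), 'grasp_force': 0.0, 'opening': 0.08561535427396895} 0.0187
```

View pics/t0.png

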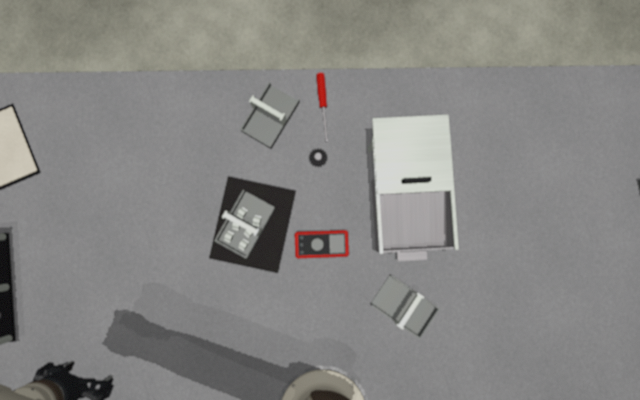

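View pics/s0.png

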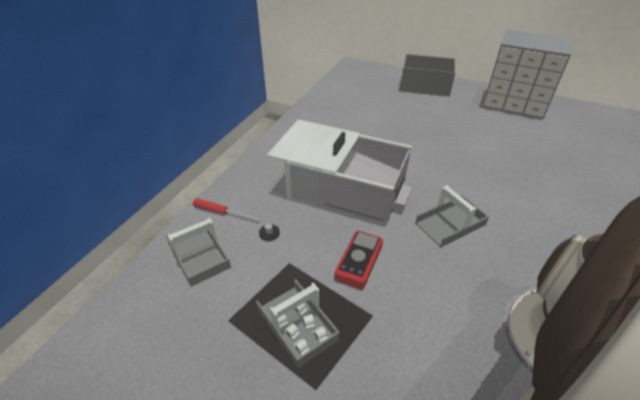

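The top view shows the robot base at bottom centre, with image-up being +x and image-left +y. There are three trays with handles, at (270,115), (242,224) and (405,305). The one at (242,224) is farthest left, stands on the mat and holds the blocks, so it is the one meant. The hopper is at about (415,185), with the cover half open towards image-up and its handle at (416,180). The multimeter is at (322,244) and the gear at (318,157).

```bash
python3 - <<'E'
from h import *
t=cv2.imread('pics/t0.png');s=cv2.imread('pics/s0.png')
a=cv2.resize(t[170:280,200:305],None,fx=3.8,fy=3.8,interpolation=cv2.INTER_CUBIC)
b=cv2.resize(s[260:390,225:375],None,fx=2.6,fy=2.6,interpolation=cv2.INTER_CUBIC)
H=420
def pad(x): return cv2.copyMakeBorder(x,0,H-x.shape[0],0,0,cv2.BORDER_CONSTANT)
cv2.imwrite('pics/c0.png',np.hstack([pad(a),pad(b)]))
b_=cv2.resize(t[100:270,360:470],None,fx=3.4,fy=3.4,interpolation=cv2.INTER_CUBIC)
cv2.imwrite('pics/c1.png',b_)
E
```

```text
(no output)
```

View pics/c0.png

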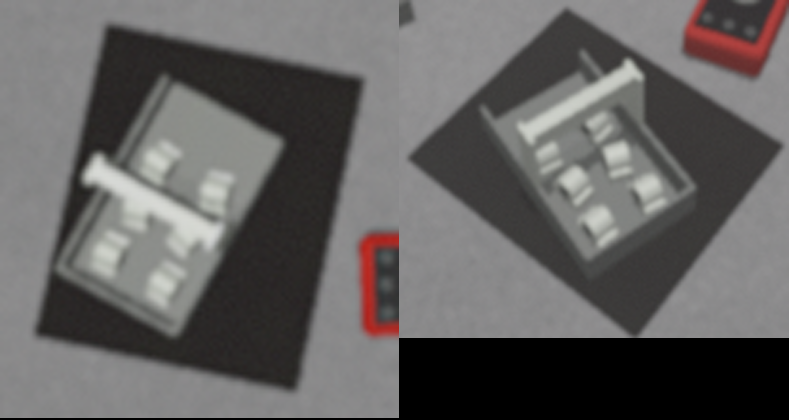

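View pics/c1.png

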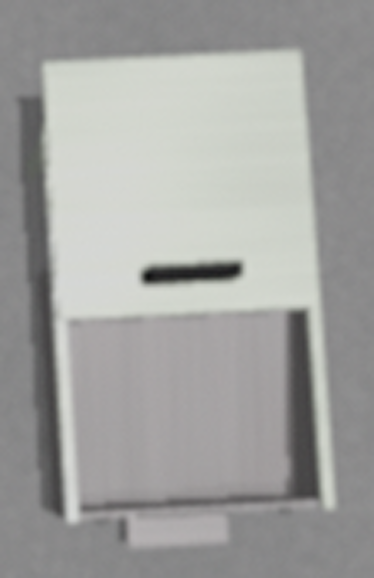

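The crop confirms the target: six blocks, back wall at lower left, and the open end facing up-right (+x, -y), seen at about (259,199) in the top view. The second crop shows the cover's front edge at full-picture (377,193)–(453,190).

The rows can't tilt the tool directly, so I'll first compute the layout. Then I'll test in free space what happens at the reach limit.

```bash
python3 - <<'E'
from h import *
c=snap('top')
A=lambda x,y:(200+x/3.8,170+y/3.8); B=lambda x,y:(360+x/3.4,100+y/3.4)
def P(n,l,z):
    r=np.array([ray(c,*p,z)[:2] for p in l]); print(n,r.tolist(),'mean',r.mean(0).round(4)); return r
h=P('bar',[A(93,165),A(213,237)],.098)
d=h[0]-h[1]; print('tray y dir deg',np.degrees(np.arctan2(d[1],d[0])),np.linalg.norm(d))
P('lip',[A(165,78),A(285,143)],.01)
m=P('mat',[A(107,25),A(363,77),A(297,390),A(36,333)],.003)
k=m[0]-m[3];print('mat x deg',np.degrees(np.arctan2(k[1],k[0])))
v=P('cover',[B(43,63),B(300,50),B(318,307),B(57,318)],.137)
k=v[0]-v[3];print('cov x deg',np.degrees(np.arctan2(k[1],k[0])))
P('coverfront',[B(318,307),B(57,318)],.137)
P('rimfront',[B(68,522),B(335,508)],.131)
P('chandle',[B(192,272)],.173)
P('meter',[(295,233),(347,231),(349,255),(297,258)],.04)
P('gear',[(318,157)],.02)
E
```

```text
bar [[0.5522, 0.2498], [0.5015, 0.1672]] mean [0.5268 0.2085]
tray y dir deg 58.45833713613578 0.09691878042980116
lip [[0.6211, 0.2155], [0.5713, 0.1265]] mean [0.5962 0.171 ]
mat [[0.6624, 0.2602], [0.6205, 0.0685], [0.3888, 0.1194], [0.4334, 0.3122]] mean [0.5263 0.1901]
mat x deg -12.793451459995572
cover [[0.79, -0.1401], [0.7975, -0.3359], [0.601, -0.3424], [0.5954, -0.1462]] mean [ 0.696  -0.2412]
cov x deg 1.7954257394930278
coverfront [[0.601, -0.3424], [0.5954, -0.1462]] mean [ 0.5982 -0.2443]
rimfront [[0.443, -0.1516], [0.4505, -0.3514]] mean [ 0.4468 -0.2515]
chandle [[0.6243, -0.2409]] mean [ 0.6243 -0.2409]
meter [[0.4988, 0.0689], [0.5022, -0.074], [0.4366, -0.0782], [0.4305, 0.0641]] mean [ 0.467  -0.0048]
gear [[0.7123, 0.0031]] mean [0.7123 0.0031]
```

Call:
play_rows([
  [[0, 0, -0.04, 0], [0, 0, -0.04, 0], [0, 0, -0.04, 0], [0, 0, -0.04, 0], [0, 0, -0.04, 0]],
])

```text
time: 0.57
ee_pos: [0.192, 0.515, 0.4271]
tcp_rot: [179.9, -0.0, 159.6]
wrist_force: [0.3, 1.6, 1.2]
opening: 0.0852
grasp_force: 0.0
```

Call:
play_rows([
  [[0, 0, -0.04, 0], [0, 0, -0.04, 0], [0, 0, -0.04, 0], [0, 0, -0.04, 0], [0, 0, -0.04, 0]],
])

```text
time: 0.98
ee_pos: [0.1907, 0.5117, 0.5198]
tcp_rot: [173.7, 0.0, 159.6]
wrist_force: [-0.1, -0.5, 0.9]
opening: 0.0854
grasp_force: 0.0
```

The tool does tilt at the reach limit, with the fingers swinging outward. I'll keep pushing up, then come back down to see whether the tilt persists.

Call:
play_rows([
  [[0, 0, -0.04, 0], [0, 0, -0.04, 0], [0, 0, -0.04, 0], [0, 0, -0.04, 0], [0, 0, -0.04, 0]],
])

```text
time: 1.4
ee_pos: [0.1698, 0.4554, 0.5984]
tcp_rot: [165.0, 0.0, 159.6]
wrist_force: [-0.3, -0.7, -0.2]
opening: 0.0855
grasp_force: 0.0
```

Call:
play_rows([
  [[0, 0, 0.04, 0], [0, 0, 0.04, 0], [0, 0, 0.04, 0], [0, 0, 0.04, 0], [0, 0, 0.04, 0]],
])

```text
time: 1.82
ee_pos: [0.1844, 0.4947, 0.4565]
tcp_rot: [165.0, -0.0, 159.6]
wrist_force: [0.7, 2.0, 0.6]
opening: 0.0857
grasp_force: 0.0
```

```bash
python3 -c "
from h import *
print(bot.get_obs()['q'].round(2))"
```

```text
[ 69.56  -1.95  28.13 105.04   0.    90.  ]
```

The tilt persists. Next I'll check whether pulling in to the inner limit undoes it.

Call:
play_rows([
  [[0, -0.04, 0.0, 0], [0, -0.04, 0, 0], [0, -0.04, 0, 0], [0, -0.04, 0, 0], [0, -0.04, 0, 0]],
])

```text
time: 2.23
ee_pos: [0.1163, 0.3119, 0.4049]
tcp_rot: [165.1, -0.0, 159.6]
wrist_force: [-0.3, -1.5, 1.3]
opening: 0.0855
grasp_force: 0.0
```

Call:
play_rows([
  [[0, -0.03, 0.0, 0], [0, -0.03, 0, 0], [0, -0.03, 0, 0], [0, -0.02, 0, 0], [0, -0.02, 0, 0]],
])

```text
time: 2.65
ee_pos: [0.0725, 0.1946, 0.3722]
tcp_rot: [165.0, 0.0, 159.6]
wrist_force: [1.1, 0.2, 0.3]
opening: 0.0855
grasp_force: 0.0
```

```bash
python3 -c "
from h import *
print(bot.get_obs()['q'].round(2))"
```

```text
[ 69.56 -45.87  -9.83 111.06  -0.    90.  ]
```

Call:
play_rows([
  [[0, -0.01, 0.039, 0], [0, -0.01, 0.039, 0], [0, -0.01, 0.039, 0], [0, -0.01, 0.039, 0], [0, -0.01, 0.039, 0]],
])

```text
time: 3.07
ee_pos: [0.0899, 0.241, 0.196]
tcp_rot: [168.8, 0.0, 159.6]
wrist_force: [-0.3, 0.1, -0.1]
opening: 0.0855
grasp_force: 0.0
```

```bash
python3 -c "
from h import *
print(bot.get_obs()['q'].round(2))"
```

```text
[ 69.56 -48.51 -32.39  94.9   -0.    90.  ]
```

Call:
play_rows([
  [[0, -0.01, 0.039, 0], [0, -0.01, 0.039, 0], [0, 0, 0, 0], [0, 0, 0, 0], [0, 0, 0, 0]],
])

```text
time: 3.48
ee_pos: [0.0943, 0.2529, 0.1242]
tcp_rot: [169.8, -0.0, 159.6]
wrist_force: [0.8, 0.6, 0.5]
opening: 0.0851
grasp_force: 0.0
```

```bash
python3 -c "
from h import *
print(bot.get_obs()['q'].round(2))"
```

```text
[ 69.56 -48.54 -40.48  87.85  -0.    90.  ]
```

The inner limit tilts the tool back, from 165 to 169.8. I'll measure the rate and bring it level again.

Call:
play_rows([
  [[0, -0.02, -0.003, 0], [0, -0.02, -0.003, 0], [0, -0.02, -0.003, 0], [0, -0.02, -0.003, 0], [0, -0.02, -0.003, 0]],
])

```text
time: 3.9
ee_pos: [0.081, 0.2172, 0.1383]
tcp_rot: [174.3, -0.0, 159.6]
wrist_force: [0.4, -0.1, -0.1]
opening: 0.0856
grasp_force: 0.0
```

```bash
python3 -c "
from h import *
print(bot.get_obs()['q'].round(2))"
```

```text
[ 69.56 -48.52 -38.34  94.53   0.    90.  ]
```

Call:
play_rows([
  [[0, -0.025, -0.002, 0], [0, -0.025, -0.002, 0], [0, -0.025, -0.002, 0], [0, -0.025, -0.002, 0], [0, -0.02, -0.002, 0]],
])

```text
time: 4.32
ee_pos: [0.0651, 0.1746, 0.1619]
tcp_rot: [179.5, -0.0, 159.6]
wrist_force: [-0.1, 0.9, 0.4]
opening: 0.0855
grasp_force: 0.0
```

Call:
play_rows([
  [[0, 0.03, -0.02, 0], [0, 0.03, -0.02, 0], [0, 0.03, -0.02, 0], [-0.035, 0.009, -0.005, 0], [-0.035, 0.009, -0.005, 0]],
])

```text
time: 4.73
ee_pos: [0.1685, 0.2528, 0.2334]
tcp_rot: [179.4, -0.0, 160.0]
wrist_force: [-0.5, 2.3, 0.4]
opening: 0.0854
grasp_force: 0.0
```

Call:
play_rows([
  [[-0.035, 0.009, -0.005, 0], [-0.035, 0.009, -0.005, 0], [-0.035, 0.009, -0.005, 0], [-0.035, 0.009, -0.005, 0], [-0.035, 0.009, -0.005, 0]],
])

```text
time: 5.15
ee_pos: [0.3497, 0.2314, 0.2583]
tcp_rot: [179.4, -0.0, 159.5]
wrist_force: [-0.6, 1.9, 0.4]
opening: 0.0855
grasp_force: 0.0
```

Call:
play_rows([
  [[-0.035, 0.009, 0, 0], [-0.035, 0.009, 0, 0], [-0.035, 0.009, 0, 0], [-0.035, 0.009, 0, 0], [-0.035, 0.009, 0, 0]],
])

```text
time: 5.57
ee_pos: [0.5293, 0.2126, 0.2583]
tcp_rot: [179.4, -0.0, 159.5]
wrist_force: [-1.0, 0.7, -0.2]
opening: 0.0853
grasp_force: 0.0
```

Call:
play_rows([
  [[0, 0, 0, 0.118], [0, 0, 0, 0.118], [0, 0, 0, 0.118], [0, 0, 0, 0.118], [0, 0, 0, 0.118]],
])

```text
time: 5.98
ee_pos: [0.5276, 0.2132, 0.2582]
tcp_rot: [179.6, -0.4, 125.4]
wrist_force: [-0.1, -0.8, 0.3]
opening: 0.0856
grasp_force: 0.0
```

Call:
play_rows([
  [[0, 0, 0, 0.118], [0, 0, 0, 0.118], [0, 0, 0, 0.118], [0, 0, 0, 0.118], [0, 0, 0, 0.118]],
])

```text
time: 6.4
ee_pos: [0.5275, 0.2133, 0.2584]
tcp_rot: [179.8, -0.5, 91.6]
wrist_force: [-0.6, 0.1, -0.3]
opening: 0.0855
grasp_force: 0.0
```

Call:
play_rows([
  [[0, 0, 0, 0.118], [0, 0, 0, 0.118], [0, 0, 0, 0.118], [0, 0, 0, 0.118], [0, 0, 0, 0.118]],
])

```text
time: 6.82
ee_pos: [0.5275, 0.2132, 0.2584]
tcp_rot: [-179.8, -0.6, 57.8]
wrist_force: [0.4, 0.5, -0.3]
opening: 0.0857
grasp_force: 0.0
```

```bash
python3 -c "
from h import *
c=snap('wrist','w0.png'); print(bot.get_obs()['q'].round(2),{k:c[k] for k in c if k!='img'})"
```

```text
[ 21.79   7.98  16.4   98.06   0.45 144.47] {'vfov': 69.28172314091024, 'cx': 325.07023944564105, 'cy': 203.17976519594694, 'xyz': array([0.57053988, 0.2801243 , 0.40174041]), 'attitude': array([162.53057143,   0.21302227, -32.16741991])}
```

View pics/w0.png

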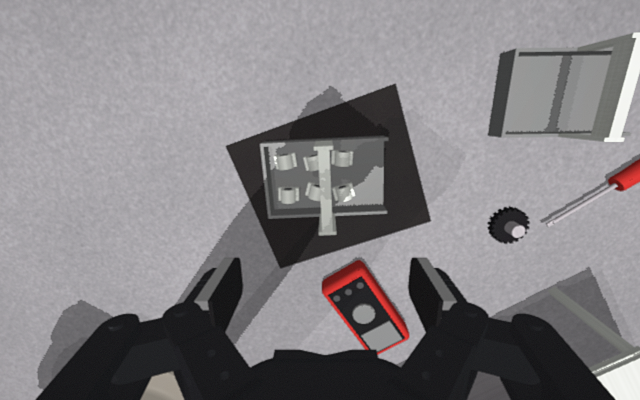

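The wrist view shows the tray's handle from (322,147) to (328,234), with the lip to the right and the back wall on the left. All six blocks are in the tray.

```bash
python3 -c "
from h import *
c=snap('wrist')
a=ray(c,322,147,.098);b=ray(c,328,234,.098);print(a,b,(a+b)/2,np.degrees(np.arctan2(*(a-b)[1::-1])))
o=bot.get_obs();m=((a+b)/2)[:2]-o['ee_pos'][:2];M=R.from_euler('xyz',o['tcp_rot'],degrees=True).as_matrix();print(M.T@np.r_[m,.068-o['ee_pos'][2]],o['tcp_rot'])"
```

```text
[0.5488 0.253  0.098 ] [0.5015 0.1672 0.098 ] [0.52515 0.2101  0.098  ] 61.13284053048539
[-5.82676526e-03  1.35118473e-04  1.90296222e-01] [-179.85058069   -0.56179745   58.02076648]
```

Call:
play_rows([
  [[-0.003, 0, 0.03, -0.03], [-0.003, 0, 0.03, 0], [0, 0, 0.03, 0], [0, 0, 0.03, 0], [0, 0, 0.02, 0]],
])

```text
time: 7.33
ee_pos: [0.5241, 0.2091, 0.1153]
tcp_rot: [-179.8, -0.5, 60.1]
wrist_force: [0.2, 0.7, 0.3]
opening: 0.0853
grasp_force: 0.0
```

Call:
play_rows([
  [[0, 0, 0.02, 0], [0, 0, 0.02, 0], [0, 0, 0.01, 0], [0, 0, 0, 0], [0, 0, 0, 0]],
])

```text
time: 7.75
ee_pos: [0.5253, 0.2101, 0.0684]
tcp_rot: [-179.9, -0.6, 60.0]
wrist_force: [-0.6, 0.4, -0.0]
opening: 0.0856
grasp_force: 0.0
```

Call:
play_rows([
  [[0, 0, 0, 0], [0, 0, 0, 0], [0, 0, 0, 0], [0, 0, 0, 0], [0, 0, 0, 0]],
], gripper=0.0, squeeze=80)

```text
time: 8.17
ee_pos: [0.5256, 0.2102, 0.0686]
tcp_rot: [-179.9, -0.6, 59.9]
wrist_force: [0.1, 0.3, -0.4]
opening: 0.0257
grasp_force: 0.0
```

Call:
play_rows([
  [[0, 0, 0, 0], [0, 0, 0, 0], [0, 0, 0, 0], [0, 0, 0, 0], [0, 0, 0, 0]],
])

```text
time: 8.58
ee_pos: [0.5255, 0.2102, 0.0685]
tcp_rot: [-179.9, -0.6, 59.9]
wrist_force: [-0.7, 0.1, 5.1]
opening: 0.0107
grasp_force: 79.2
```

Call:
play_rows([
  [[0, 0, -0.008, 0], [0, 0, -0.016, 0], [0, 0, -0.024, 0], [0, 0, -0.024, 0], [0, 0, -0.024, 0]],
])

```text
time: 9.0
ee_pos: [0.5244, 0.2088, 0.1643]
tcp_rot: [-179.8, -0.5, 59.9]
wrist_force: [1.4, -0.3, -4.5]
opening: 0.0109
grasp_force: 78.2
```

Call:
play_rows([
  [[-0.005, 0.002, -0.024, 0], [-0.01, 0.005, -0.024, 0], [-0.015, 0.007, -0.02, 0], [-0.018, 0.009, -0.015, 0], [-0.018, 0.009, -0.01, 0]],
])

```text
time: 9.42
ee_pos: [0.519, 0.1345, 0.2577]
tcp_rot: [-179.9, -0.6, 59.9]
wrist_force: [0.6, -0.6, -5.2]
opening: 0.011
grasp_force: 78.2
```

Call:
play_rows([
  [[-0.018, 0.009, -0.01, 0], [-0.018, 0.009, -0.01, 0], [-0.018, 0.009, -0.01, 0], [-0.018, 0.009, -0.01, 0], [-0.018, 0.009, -0.01, 0]],
])

```text
time: 9.83
ee_pos: [0.5122, 0.0331, 0.3053]
tcp_rot: [-179.8, -0.5, 59.9]
wrist_force: [-0.5, -0.3, -4.9]
opening: 0.0105
grasp_force: 78.2
```

Call:
play_rows([
  [[-0.018, 0.009, -0.01, 0], [-0.018, 0.009, -0.01, 0], [-0.018, 0.009, -0.01, 0], [-0.018, 0.009, -0.01, 0], [-0.018, 0.009, -0.01, 0]],
])

```text
time: 10.25
ee_pos: [0.5059, -0.0678, 0.3543]
tcp_rot: [-179.8, -0.6, 59.9]
wrist_force: [0.9, 0.7, -5.2]
opening: 0.0106
grasp_force: 78.2
```

Call:
play_rows([
  [[-0.016, 0.008, 0, 0], [-0.012, 0.006, 0, 0], [-0.008, 0.004, 0, 0], [-0.004, 0.002, 0, 0], [0, 0, 0, 0]],
])

```text
time: 10.67
ee_pos: [0.5034, -0.1119, 0.3533]
tcp_rot: [-179.8, -0.6, 59.8]
wrist_force: [-0.5, 0.5, -5.0]
opening: 0.0106
grasp_force: 78.2
```

```bash
python3 -c "
from h import *
c=snap('wrist','w1.png'); print(bot.get_obs()['q'].round(2))"
```

```text
[-12.81   5.07  24.22 109.12   0.62 107.35]
```

View pics/w1.png

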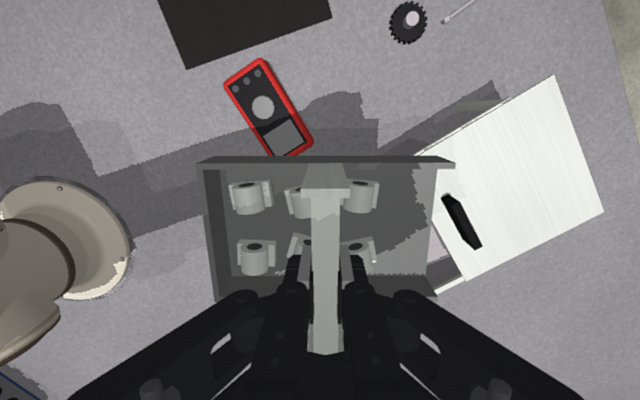

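The tray hangs level in the wrist view with all six blocks in it and the lip pointing right (outward). Now I'll align it with the radius and tilt at the outer limit, with the back wall as the low side.

Call:
play_rows([
  [[0, 0, 0, -0.05], [0, 0, -0.01, -0.1], [0, 0, -0.02, -0.1], [0, 0, -0.02, -0.05], [0, 0.005, -0.02, 0]],
])

```text
time: 11.13
ee_pos: [0.5073, -0.112, 0.4252]
tcp_rot: [179.9, -0.6, 77.3]
wrist_force: [-0.1, -0.6, -3.5]
opening: 0.0106
grasp_force: 78.6
```

Call:
play_rows([
  [[0, 0.01, -0.02, 0], [0, 0.015, -0.02, 0], [0, 0.02, -0.02, 0], [0, 0.02, -0.02, 0], [0, 0.02, -0.02, 0]],
])

```text
time: 11.55
ee_pos: [0.5617, -0.1253, 0.4705]
tcp_rot: [178.7, -0.6, 77.1]
wrist_force: [1.9, -0.0, -8.3]
opening: 0.011
grasp_force: 81.7
```

Call:
play_rows([
  [[0, 0.02, -0.02, 0], [0, 0.02, -0.02, 0], [0, 0.02, -0.02, 0], [0, 0.02, -0.02, 0], [0, 0.02, -0.02, 0]],
])

```text
time: 11.97
ee_pos: [0.5458, -0.124, 0.4996]
tcp_rot: [175.8, -0.7, 77.1]
wrist_force: [-0.6, -1.2, -4.3]
opening: 0.011
grasp_force: 81.8
```

```bash
python3 -c "
from h import *
print(bot.get_obs()['q'].round(2))"
```

```text
[-13.14  26.09  70.77 130.48   0.68  89.84]
```

Call:
play_rows([
  [[0, 0, -0.03, 0], [0, 0, -0.04, 0], [0, 0, -0.04, 0], [0, 0, -0.04, 0], [0, 0, -0.04, 0]],
])

```text
time: 12.38
ee_pos: [0.4952, -0.1136, 0.5727]
tcp_rot: [168.0, -0.7, 77.0]
wrist_force: [-0.0, -0.8, -4.3]
opening: 0.0108
grasp_force: 81.8
```

Call:
play_rows([
  [[0, 0, -0.04, 0], [0, 0, -0.04, 0], [0, 0, -0.04, 0], [0, 0, -0.04, 0], [0, 0, -0.04, 0]],
])

```text
time: 12.8
ee_pos: [0.4321, -0.1, 0.6412]
tcp_rot: [159.8, -0.6, 77.0]
wrist_force: [-0.3, -1.7, -4.8]
opening: 0.011
grasp_force: 81.8
```

Call:
play_rows([
  [[0, 0, -0.04, 0], [0, 0, -0.04, 0], [0, 0, -0.04, 0], [0, 0, -0.04, 0], [0, 0, -0.04, 0]],
])

```text
time: 13.22
ee_pos: [0.3605, -0.0837, 0.6998]
tcp_rot: [151.5, -0.6, 77.0]
wrist_force: [0.8, 0.3, -4.6]
opening: 0.0105
grasp_force: 81.9
```

```bash
python3 -c "
from h import *
print(bot.get_obs()['q'].round(2))"
```

```text
[-13.74   1.78  70.77 130.52   0.87  89.61]
```

Call:
play_rows([
  [[0, 0.01, -0.04, 0], [0, 0.01, -0.04, 0], [0, 0.01, -0.04, 0], [0, 0.01, -0.04, 0], [0, 0.01, -0.04, 0]],
])

```text
time: 13.63
ee_pos: [0.2946, -0.0686, 0.7405]
tcp_rot: [144.6, -0.5, 77.0]
wrist_force: [0.4, -0.2, -4.1]
opening: 0.0106
grasp_force: 81.9
```

Call:
play_rows([
  [[0, 0.01, -0.04, 0], [0, 0.01, -0.04, 0], [0, 0.01, -0.04, 0], [0, 0.01, -0.04, 0], [0, 0.01, -0.03, 0]],
])

```text
time: 14.05
ee_pos: [0.2266, -0.0514, 0.7719]
tcp_rot: [137.9, -0.5, 76.9]
wrist_force: [-0.3, 0.4, -5.0]
opening: 0.0109
grasp_force: 82.0
```

```bash
python3 -c "
from h import *
print(bot.get_obs()['q'].round(2))"
```

```text
[-13.8  -11.87  70.76 130.5    0.83  89.77]
```

Call:
play_rows([
  [[0, 0.01, -0.04, 0], [0, 0.01, -0.04, 0], [0, 0.0, -0.02, 0], [0, 0, 0, 0], [0, 0, 0, 0]],
])

```text
time: 14.47
ee_pos: [0.1897, -0.0421, 0.7852]
tcp_rot: [134.3, -0.5, 76.9]
wrist_force: [0.9, -0.8, -4.8]
opening: 0.0105
grasp_force: 82.0
```

```bash
cat >> h.py <<'E'
def go(t):
    o=bot.get_obs();M=R.from_euler('xyz',o['tcp_rot'],degrees=True).as_matrix()
    print('tool delta',(M.T@(np.array(t)-o['ee_pos'])).round(4),o['ee_pos'].round(4),o['tcp_rot'].round(2),o['q'].round(1),round(o['time'],2))
E
python3 -c "
from h import *
go([.45,-.2,.55]); go([.563,-.273,.36])"
```

```text
tool delta [-0.0966  0.0341  0.3708] [ 0.1897 -0.0421  0.7852] [134.28  -0.47  76.88] [-15.5 -15.4  70.7 130.5   2.   88.7] 14.47
tool delta [-0.1436 -0.0133  0.5939] [ 0.1897 -0.0421  0.7852] [134.28  -0.47  76.88] [-15.5 -15.4  70.7 130.5   2.   88.7] 14.47
```

Call:
play_rows([
  [[-0.003, 0, 0.01, 0], [-0.005, 0, 0.02, 0], [-0.007, 0, 0.03, 0], [-0.008, 0, 0.03, 0], [-0.008, 0, 0.03, 0]],
])

```text
time: 14.88
ee_pos: [0.2548, -0.0806, 0.7121]
tcp_rot: [134.9, -0.3, 76.9]
wrist_force: [0.8, -0.4, -4.2]
opening: 0.0111
grasp_force: 82.0
```

Call:
play_rows([
  [[-0.008, 0, 0.03, 0], [-0.008, 0, 0.03, 0], [-0.008, 0, 0.03, 0], [-0.008, 0, 0.03, 0], [-0.008, 0, 0.03, 0]],
])

```text
time: 15.3
ee_pos: [0.3495, -0.143, 0.6045]
tcp_rot: [135.1, -0.4, 76.9]
wrist_force: [0.7, -0.1, -4.6]
opening: 0.0112
grasp_force: 82.0
```

Call:
play_rows([
  [[-0.008, 0, 0.03, 0], [-0.008, 0, 0.03, 0], [-0.008, 0, 0.03, 0], [-0.008, 0, 0.03, 0], [-0.008, 0, 0.03, 0]],
])

```text
time: 15.72
ee_pos: [0.4438, -0.2052, 0.4977]
tcp_rot: [135.1, -0.4, 76.9]
wrist_force: [0.3, -0.2, -4.2]
opening: 0.0107
grasp_force: 82.0
```

Call:
play_rows([
  [[-0.008, 0, 0.03, 0], [-0.008, 0, 0.03, 0], [-0.008, 0, 0.03, 0], [-0.004, 0, 0.02, 0], [-0.002, 0, 0.01, 0]],
])

```text
time: 16.13
ee_pos: [0.5196, -0.253, 0.4095]
tcp_rot: [135.4, -0.5, 76.9]
wrist_force: [-0.4, -0.4, -5.5]
opening: 0.0106
grasp_force: 82.0
```

```bash
python3 -c "
from h import *
go([.563,-.273,.36]); go([.563,-.273,.25])
a=snap('side')['img'];cv2.imwrite('pics/s1.png',a)"
```

```text
tool delta [-0.01   -0.0014  0.068 ] [ 0.5196 -0.253   0.4095] [135.4   -0.49  76.86] [-32.8 -28.  -10.9  64.3  14.   76. ] 16.13
tool delta [-0.011  -0.0786  0.1463] [ 0.5196 -0.253   0.4095] [135.4   -0.49  76.86] [-32.8 -28.  -10.9  64.3  14.   76. ] 16.13
```

View pics/s1.png

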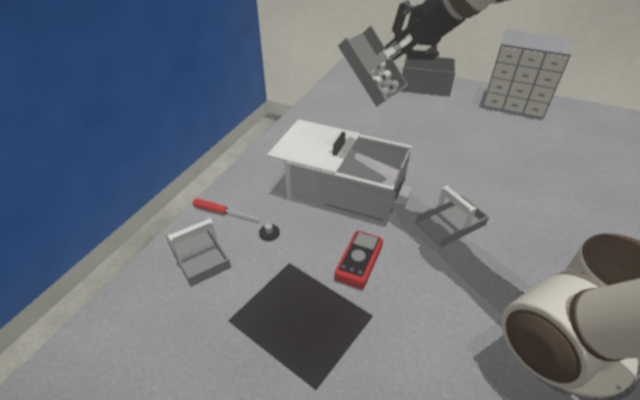

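In the side view the tilted tray is at about (375,70), with the blocks resting against its back wall above the hopper. I'll yaw about 100° here, before the pour.

Call:
play_rows([
  [[-0.002, 0, 0.01, -0.05], [-0.002, 0, 0.01, -0.1], [-0.002, 0, 0.01, -0.12], [0, 0, 0, -0.12], [0, 0, 0, -0.12]],
])

```text
time: 16.6
ee_pos: [0.5381, -0.2625, 0.3948]
tcp_rot: [138.8, 20.1, 98.7]
wrist_force: [-0.3, -0.4, -3.8]
opening: 0.0105
grasp_force: 82.0
```

Call:
play_rows([
  [[0, 0, 0, -0.12], [0, 0, 0, -0.12], [0, 0, 0, -0.12], [0, 0, 0, -0.12], [0, 0, 0, -0.12]],
])

```text
time: 17.02
ee_pos: [0.5379, -0.2624, 0.3959]
tcp_rot: [155.9, 39.3, 132.0]
wrist_force: [0.4, 0.4, -4.4]
opening: 0.0108
grasp_force: 82.0
```

Call:
play_rows([
  [[0, 0, 0, -0.12], [0, 0, 0, -0.12], [0, 0, 0, -0.12], [0, 0, 0, -0.1], [0, 0, 0, -0.05]],
])

```text
time: 17.43
ee_pos: [0.5379, -0.2624, 0.396]
tcp_rot: [-177.3, 45.0, 171.0]
wrist_force: [-0.7, 0.7, -4.5]
opening: 0.0104
grasp_force: 82.0
```

```bash
python3 -c "
from h import *
go([.563,-.273,.25])"
```

```text
tool delta [ 0.0846 -0.0008  0.122 ] [ 0.5379 -0.2624  0.396 ] [-177.33   45.02  171.01] [-32.6 -26.5 -11.8  61.3  13.9 -16.9] 17.43
```

Call:
play_rows([
  [[0.009, 0, 0.012, 0], [0.018, 0, 0.026, 0], [0.02, 0, 0.03, 0], [0.02, 0, 0.03, 0], [0.016, 0, 0.024, 0]],
])

```text
time: 17.85
ee_pos: [0.5641, -0.2717, 0.2477]
tcp_rot: [-177.7, 44.9, 170.5]
wrist_force: [0.3, 0.6, -5.0]
opening: 0.0109
grasp_force: 82.0
```

Call:
play_rows([
  [[0, 0, 0, -0.06], [0, 0, 0, -0.12], [0, 0, 0, -0.12], [0, 0, 0, -0.12], [0, 0, 0, -0.12]],
])

```text
time: 18.27
ee_pos: [0.5644, -0.272, 0.2509]
tcp_rot: [-151.0, 36.1, -149.5]
wrist_force: [0.3, -0.5, -4.0]
opening: 0.0103
grasp_force: 82.0
```

Call:
play_rows([
  [[0, 0, 0, -0.12], [0, 0, 0, -0.12], [0, 0, 0, -0.12], [0, 0, 0, -0.12], [0, 0, 0, -0.12]],
])

```text
time: 18.68
ee_pos: [0.5645, -0.272, 0.2511]
tcp_rot: [-137.1, 15.4, -118.7]
wrist_force: [0.2, -0.7, -4.6]
opening: 0.0104
grasp_force: 82.0
```

Call:
play_rows([
  [[0, 0, 0, -0.12], [0, 0, 0, -0.12], [0, 0, 0, -0.12], [0, 0, 0, 0], [0, 0, 0, 0]],
])

```text
time: 19.1
ee_pos: [0.5647, -0.272, 0.2515]
tcp_rot: [-134.9, 1.4, -104.1]
wrist_force: [0.1, 0.2, -3.7]
opening: 0.0104
grasp_force: 82.2
```

Call:
play_rows([
  [[0, 0, 0, 0], [0, 0, 0, 0], [0, 0, 0, 0], [0, 0, 0, 0], [0, 0, 0, 0]],
])

```text
time: 19.52
ee_pos: [0.5646, -0.2719, 0.2506]
tcp_rot: [-134.9, 1.2, -104.0]
wrist_force: [0.2, 0.3, -2.6]
opening: 0.0108
grasp_force: 82.2
```

```bash
python3 -c "
from h import *
go([.563,-.273,.25])
a=snap('side')['img'];b=snap('top')['img'];cv2.imwrite('pics/m1.png',np.hstack([cv2.resize(a[50:250,230:480],None,fx=1.6,fy=1.6,interpolation=2),cv2.resize(b[90:290,340:490],None,fx=1.6,fy=1.6,interpolation=2)]))"
```

```text
tool delta [ 0.0014  0.0013 -0.0005] [ 0.5646 -0.2719  0.2506] [-134.93    1.25 -104.  ] [ -31.7  -26.4  -28.1   44.8   13.3 -101.9] 19.52
```

View pics/m1.png

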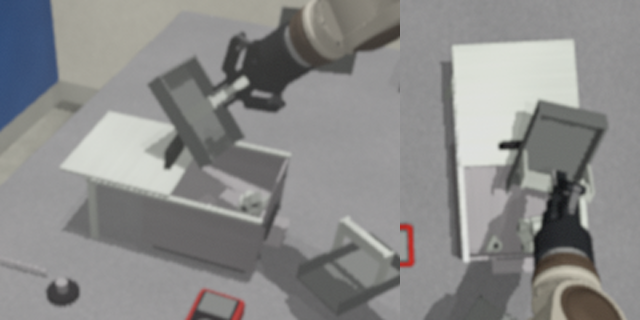

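The crops show the tray empty and the blocks inside the hopper near its -x end, at about (250,200) in the left crop. The weight on the wrist dropped by about 2 N. Next I'll raise the tray and carry it to the inner limit to level it.

```bash
python3 -c "
from h import *
go([.545,-.25,.38]);go([.39,-.09,.36])"
```

```text
tool delta [-0.0193 -0.0742 -0.1083] [ 0.5646 -0.2719  0.2506] [-134.93    1.23 -103.98] [ -31.7  -26.4  -28.1   44.7   13.3 -101.9] 19.62
tool delta [-0.1366  0.0753 -0.2263] [ 0.5646 -0.2719  0.2506] [-134.93    1.23 -103.98] [ -31.7  -26.4  -28.1   44.7   13.3 -101.9] 19.62
```

Call:
play_rows([
  [[-0.005, -0.019, -0.027, 0], [-0.005, -0.019, -0.027, 0], [-0.005, -0.019, -0.027, 0], [-0.005, -0.019, -0.027, 0], [-0.019, 0.025, -0.02, 0]],
])

```text
time: 20.03
ee_pos: [0.5234, -0.2257, 0.3862]
tcp_rot: [-134.4, 1.1, -104.0]
wrist_force: [-1.0, 1.2, -1.7]
opening: 0.0105
grasp_force: 82.2
```

Call:
play_rows([
  [[-0.019, 0.025, -0.02, 0], [-0.019, 0.025, -0.02, 0], [-0.019, 0.025, -0.02, 0], [-0.019, 0.025, -0.02, 0], [-0.019, 0.025, -0.02, 0]],
])

```text
time: 20.45
ee_pos: [0.417, -0.1014, 0.3755]
tcp_rot: [-137.6, 1.3, -104.0]
wrist_force: [1.1, 0.7, -3.6]
opening: 0.0105
grasp_force: 82.2
```

Call:
play_rows([
  [[0, 0, 0, 0.12], [0, 0, 0, 0.12], [0, 0, 0, 0.12], [0, 0, 0, 0.12], [0, 0, 0, 0.12]],
])

```text
time: 20.87
ee_pos: [0.418, -0.1016, 0.3794]
tcp_rot: [-143.3, 24.0, -131.1]
wrist_force: [-0.6, -0.1, -3.3]
opening: 0.011
grasp_force: 82.2
```

Call:
play_rows([
  [[0, 0, 0, 0.12], [0, 0, 0, 0.12], [0, 0, 0, 0.12], [0, 0, 0, 0.12], [0, 0, 0, 0.12]],
])

```text
time: 21.28
ee_pos: [0.4179, -0.1017, 0.3793]
tcp_rot: [-163.2, 40.1, -167.3]
wrist_force: [0.0, 0.1, -2.9]
opening: 0.0107
grasp_force: 82.2
```

Call:
play_rows([
  [[0, 0, 0, 0.12], [0, 0, 0, 0.12], [0, 0, 0, 0.12], [0, 0, 0, 0], [0, 0, 0, 0]],
])

```text
time: 21.7
ee_pos: [0.4179, -0.1018, 0.3793]
tcp_rot: [179.0, 42.9, 166.0]
wrist_force: [0.1, -0.1, -2.4]
opening: 0.0108
grasp_force: 82.1
```

```bash
python3 -c "
from h import *
go([.29,-.068,.33])
M=R.from_euler('xyz',bot.get_obs()['tcp_rot'],degrees=True).as_matrix();print(M.round(3))"
```

```text
tool delta [ 0.1305  0.0028 -0.0539] [ 0.4179 -0.1018  0.3793] [179.02  42.87 166.03] [-14.6 -48.5 -23.1  72.6   1.4  -0.5] 21.7
[[-0.711  0.23   0.664]
 [ 0.177  0.973 -0.148]
 [-0.68   0.013 -0.733]]
```

Call:
play_rows([
  [[0.026, 0, -0.02, 0], [0.026, 0, -0.02, 0], [0.026, 0, -0.02, 0], [0.026, 0, -0.02, 0], [0.026, 0, -0.02, 0]],
])

```text
time: 22.12
ee_pos: [0.3306, -0.0863, 0.425]
tcp_rot: [178.9, 36.6, 166.3]
wrist_force: [-1.0, -0.0, -3.7]
opening: 0.0107
grasp_force: 82.1
```

Call:
play_rows([
  [[0.03, 0, -0.018, 0], [0.03, 0, -0.018, 0], [0.03, 0, -0.018, 0], [0.03, 0, -0.018, 0], [0.03, 0, -0.018, 0]],
])

```text
time: 22.53
ee_pos: [0.2161, -0.0819, 0.4678]
tcp_rot: [178.0, 32.0, 166.7]
wrist_force: [-0.1, -0.9, -4.0]
opening: 0.0107
grasp_force: 82.1
```

```bash
python3 -c "
from h import *
go([.29,-.068,.33])"
```

```text
tool delta [0.0149 0.0252 0.1542] [ 0.2161 -0.0819  0.4678] [177.97  32.03 166.68] [-40.4 -48.6  -2.5 107.7  15.9 -23.7] 22.53
```

Call:
play_rows([
  [[0.02, 0.006, 0.03, 0], [0.02, 0.006, 0.03, 0], [0.02, 0.006, 0.03, 0], [0.02, 0.006, 0.03, 0], [0.02, 0.006, 0.03, 0]],
])

```text
time: 22.95
ee_pos: [0.2467, -0.113, 0.3515]
tcp_rot: [174.6, 26.7, 166.8]
wrist_force: [0.8, 0.3, -3.0]
opening: 0.0111
grasp_force: 82.1
```

```bash
python3 -c "
from h import *
go([.2,-.046,.25])"
```

```text
tool delta [0.0999 0.0483 0.0683] [ 0.2467 -0.113   0.3515] [174.57  26.71 166.84] [-43.4 -48.5 -17.1 100.6  17.9 -28.3] 22.95
```

Call:
play_rows([
  [[0.0, 0.012, 0.015, 0], [0.0, 0.012, 0.02, 0], [0.0, 0.012, 0.02, 0], [0.0, 0.012, 0.02, 0], [0.0, 0.012, 0.02, 0]],
])

```text
time: 23.37
ee_pos: [0.3182, -0.0691, 0.2871]
tcp_rot: [174.0, 25.1, 167.1]
wrist_force: [-0.7, -1.1, -2.8]
opening: 0.0107
grasp_force: 82.1
```

```bash
python3 -c "
from h import *
go([.22,-.05,.25])"
```

```text
tool delta [ 0.1063 -0.0024 -0.0091] [ 0.3182 -0.0691  0.2871] [173.96  25.06 167.05] [-20.2 -48.5 -25.4  89.    9.1  -6.6] 23.37
```

Call:
play_rows([
  [[0.025, 0, 0, 0], [0.025, 0, 0, 0], [0.025, 0, 0, 0], [0.025, 0, 0, 0], [0.025, 0, 0, 0]],
])

```text
time: 23.78
ee_pos: [0.2618, -0.0842, 0.2749]
tcp_rot: [172.6, 20.1, 167.8]
wrist_force: [-0.0, 0.4, -3.5]
opening: 0.0107
grasp_force: 82.1
```

```bash
python3 -c "
from h import *
go([.22,-.05,.25])
M=R.from_euler('xyz',bot.get_obs()['tcp_rot'],degrees=True).as_matrix();print(M[:,2],np.degrees(np.arctan2(M[1,2],M[0,2])))"
```

```text
tool delta [0.0537 0.0235 0.0099] [ 0.2618 -0.0842  0.2749] [172.65  20.08 167.77] [-31.9 -48.5 -25.   97.   13.6 -19. ] 23.78
[ 0.35992793  0.05288686 -0.93147993] 8.359073560938432
```

Call:
play_rows([
  [[-0.01, 0.025, 0, 0], [-0.005, 0.025, 0, 0], [0.0, 0.025, 0, 0], [0.0, 0.025, 0, 0], [0.0, 0.025, 0, 0]],
])

```text
time: 24.2
ee_pos: [0.2982, 0.0329, 0.2962]
tcp_rot: [172.6, 20.1, 167.6]
wrist_force: [0.3, -0.9, -3.5]
opening: 0.0105
grasp_force: 82.1
```

```bash
cat >> h.py <<'E'
def tilt(d):
    go([0,0,0]); o=bot.get_obs(); M=R.from_euler('xyz',o['tcp_rot'],degrees=True).as_matrix(); z=M[:,2]
    print('tilt',np.degrees(np.arccos(-z[2])),'az',np.degrees(np.arctan2(z[1],z[0])),'tool delta for',d,(M.T@np.array(d)).round(4))
E
python3 -c "
from h import *
tilt([-.1,-.01,0])"
```

```text
tool delta [ 0.3684 -0.1188  0.1669] [0.2982 0.0329 0.2962] [172.59  20.05 167.58] [  5.2 -47.6 -22.5  93.8   1.1  16.5] 24.2
tilt 21.324879275668373 az 8.34290550442093 tool delta for [-0.1, -0.01, 0] [ 0.0897 -0.0268 -0.0365]
```

Call:
play_rows([
  [[0.024, -0.005, -0.004, 0], [0.024, -0.005, -0.004, 0], [0.024, -0.005, -0.004, 0], [0.024, -0.005, -0.004, 0], [0.024, -0.005, -0.004, 0]],
])

```text
time: 24.62
ee_pos: [0.2371, 0.0388, 0.3136]
tcp_rot: [174.3, 15.4, 168.3]
wrist_force: [0.3, 0.8, -3.4]
opening: 0.0108
grasp_force: 82.0
```

```bash
python3 -c "
from h import *
tilt([-.1,-.01,0])"
```

```text
tool delta [ 0.2997 -0.1099  0.2328] [0.2371 0.0388 0.3136] [174.29  15.44 168.27] [  9.5 -48.5 -19.  103.1  -0.2  20.5] 24.62
tilt 16.43451418158001 az 8.83851155505424 tool delta for [-0.1, -0.01, 0] [ 0.0924 -0.0274 -0.0284]
```

Call:
play_rows([
  [[0.021, -0.006, 0.018, 0], [0.021, -0.006, 0.018, 0], [0.021, -0.006, 0.018, 0], [0.021, -0.006, 0.018, 0], [0.021, -0.006, 0.018, 0]],
])

```text
time: 25.03
ee_pos: [0.2287, 0.0506, 0.2417]
tcp_rot: [176.6, 10.3, 168.7]
wrist_force: [0.2, -0.1, -4.3]
opening: 0.0109
grasp_force: 82.0
```

```bash
python3 -c "
from h import *
tilt([-.1,-.015,0])"
```

```text
tool delta [ 0.254  -0.1062  0.1935] [0.2287 0.0506 0.2417] [176.6   10.29 168.65] [ 14.1 -48.5 -26.9 100.9  -1.3  25. ] 25.03
tilt 10.832425124430456 az 7.058713599886961 tool delta for [-0.1, -0.015, 0] [ 0.0936 -0.0333 -0.019 ]
```

Call:
play_rows([
  [[0.022, -0.009, 0.012, 0], [0.022, -0.009, 0.012, 0], [0.022, -0.009, 0.012, 0], [0.022, -0.009, 0.012, 0], [0.022, -0.009, 0.012, 0]],
])

```text
time: 25.45
ee_pos: [0.1994, 0.0527, 0.2]
tcp_rot: [179.3, 5.1, 168.6]
wrist_force: [-0.6, 0.1, -3.6]
opening: 0.0101
grasp_force: 82.0
```

Call:
play_rows([
  [[0.022, -0.009, 0.008, 0], [0.022, -0.009, 0.008, 0], [0.022, -0.009, 0.008, 0], [0, 0, 0, 0], [0, 0, 0, 0]],
])

```text
time: 25.87
ee_pos: [0.1763, 0.0565, 0.1899]
tcp_rot: [-179.1, 2.5, 168.7]
wrist_force: [0.8, -0.4, -3.3]
opening: 0.0109
grasp_force: 82.0
```

```bash
python3 -c "
from h import *
tilt([-.1,-.015,0])"
```

```text
tool delta [ 0.1697 -0.087   0.1842] [0.1763 0.0565 0.1899] [-179.07    2.45  168.67] [ 21.  -48.5 -32.2 104.8  -2.1  32.3] 25.87
tilt 2.621576614998968 az -32.13326959611339 tool delta for [-0.1, -0.015, 0] [ 0.095  -0.0344 -0.0035]
```

```bash
python3 -c "
from h import *
go([.526,.19,.19]);go([.526,.19,.072])"
```

```text
tool delta [-0.3164  0.1998  0.0101] [0.1763 0.0565 0.1899] [-179.07    2.45  168.67] [ 21.  -48.5 -32.2 104.8  -2.1  32.3] 25.87
tool delta [-0.3114  0.2017  0.128 ] [0.1763 0.0565 0.1899] [-179.07    2.45  168.67] [ 21.  -48.5 -32.2 104.8  -2.1  32.3] 25.87
```

Call:
play_rows([
  [[-0.015, 0.01, -0.01, 0], [-0.025, 0.016, 0, 0], [-0.03, 0.02, 0, 0], [-0.03, 0.02, 0, 0], [-0.03, 0.02, 0, 0]],
])

```text
time: 26.28
ee_pos: [0.3224, 0.1158, 0.2041]
tcp_rot: [-179.1, 2.5, 168.6]
wrist_force: [-0.2, 0.3, -2.1]
opening: 0.0111
grasp_force: 82.0
```

Call:
play_rows([
  [[-0.03, 0.02, 0, 0], [-0.03, 0.02, 0, 0], [-0.03, 0.02, 0, 0], [-0.03, 0.019, 0, 0], [-0.03, 0.015, 0, 0]],
])

```text
time: 26.7
ee_pos: [0.4881, 0.1785, 0.2082]
tcp_rot: [-179.1, 2.4, 168.6]
wrist_force: [0.1, 0.2, -2.0]
opening: 0.0107
grasp_force: 82.0
```

Call:
play_rows([
  [[-0.02, 0.01, 0, 0], [-0.01, 0.008, 0, 0], [0, 0, 0.02, 0], [0, 0, 0.03, 0], [0, 0, 0.02, 0]],
])

```text
time: 27.12
ee_pos: [0.522, 0.1874, 0.1374]
tcp_rot: [-179.0, 2.4, 168.6]
wrist_force: [-0.2, -0.7, -4.1]
opening: 0.0108
grasp_force: 81.9
```

```bash
python3 -c "
from h import *
tilt([0,0,0]);go([.526,.19,.072])"
```

```text
tool delta [ 0.4799 -0.2849  0.1224] [0.522  0.1874 0.1374] [-179.03    2.38  168.59] [20.8  3.2 -2.2 83.1 -2.1 32.2] 27.12
tilt 2.572596426128762 az -33.62105975785353 tool delta for [0, 0, 0] [0. 0. 0.]
tool delta [-0.0007  0.0045  0.0654] [0.522  0.1874 0.1374] [-179.03    2.38  168.59] [20.8  3.2 -2.2 83.1 -2.1 32.2] 27.12
```

Call:
play_rows([
  [[0, 0.004, 0.02, 0], [0, 0, 0.02, 0], [0, 0, 0.012, 0], [0, 0, 0.007, 0], [0, 0, 0.004, 0]],
])

```text
time: 27.53
ee_pos: [0.5247, 0.1897, 0.076]
tcp_rot: [-179.0, 2.4, 168.6]
wrist_force: [-1.6, -0.4, -3.0]
opening: 0.0107
grasp_force: 81.9
```

Call:
play_rows([
  [[0, 0, 0.002, 0], [0, 0, 0, 0], [0, 0, 0, 0], [0, 0, 0, 0], [0, 0, 0, 0]],
])

```text
time: 27.95
ee_pos: [0.5252, 0.19, 0.0755]
tcp_rot: [-179.1, 2.5, 168.6]
wrist_force: [0.1, -0.4, -3.5]
opening: 0.0111
grasp_force: 81.9
```

Call:
play_rows([
  [[0, 0, 0.003, 0], [0, 0, 0.003, 0], [0, 0, 0, 0], [0, 0, 0, 0], [0, 0, 0, 0]],
])

```text
time: 28.37
ee_pos: [0.5261, 0.1896, 0.0704]
tcp_rot: [-179.1, 2.6, 168.6]
wrist_force: [0.8, -4.8, 8.5]
opening: 0.0103
grasp_force: 84.2
```

Contact with the mat. I'll release and retreat upward.

Call:
play_rows([
  [[0, 0, 0, 0], [0, 0, 0, 0], [0, 0, 0, 0], [0, 0, 0, 0], [0, 0, 0, 0]],
], gripper=0.06)

```text
time: 28.78
ee_pos: [0.5249, 0.1898, 0.0685]
tcp_rot: [-179.1, 2.4, 168.6]
wrist_force: [0.2, -0.0, 0.1]
opening: 0.0597
grasp_force: 0.0
```

Call:
play_rows([
  [[0, 0, 0, 0], [0, 0, -0.01, 0], [0, 0, -0.02, 0], [0, 0, -0.03, 0], [0, 0, -0.03, 0]],
])

```text
time: 29.2
ee_pos: [0.521, 0.1918, 0.1598]
tcp_rot: [-179.0, 2.4, 168.6]
wrist_force: [1.5, -0.1, 0.1]
opening: 0.0596
grasp_force: 0.0
```

Call:
play_rows([
  [[0, 0, -0.03, 0], [0, 0, -0.04, 0], [0, 0, -0.03, 0], [0, 0, 0, 0], [0, 0, 0, 0]],
], gripper=0)

```text
time: 29.62
ee_pos: [0.5183, 0.1948, 0.2613]
tcp_rot: [-179.2, 2.6, 168.6]
wrist_force: [-0.3, -0.2, -1.2]
opening: 0.0005
grasp_force: 0.0
```

```bash
python3 -c "
from h import *
c=snap('top');b=snap('side')['img'];a=c['img']
cv2.imwrite('pics/m2.png',np.hstack([cv2.resize(a[90:290,200:470],(540,400),interpolation=2),cv2.resize(b[110:210,290:430],(260,186),interpolation=2) if 0 else cv2.resize(b[110:370,220:430],(258,400)[0:2],interpolation=2)]))
go([.665,-.24,.25])"
```

```text
tool delta [-0.2298 -0.3963  0.0244] [0.5176 0.1944 0.2582] [-179.05    2.41  168.59] [21.7  4.5 12.5 96.5 -2.1 33.1] 29.72
```

View pics/m2.png

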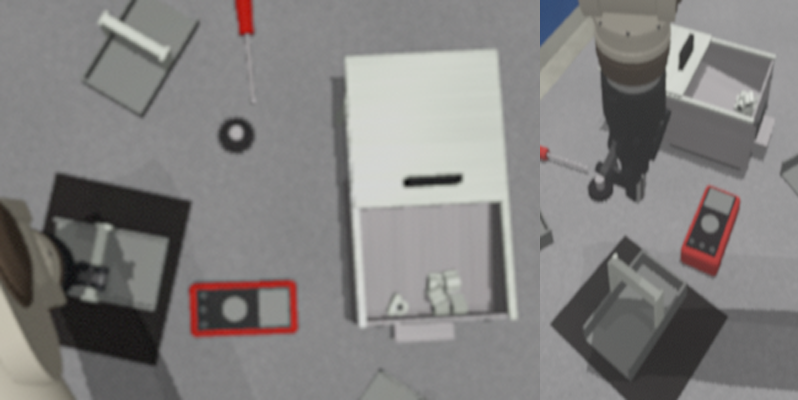

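The top view shows the empty tray on the mat and the blocks inside the hopper at (398,303) and in a cluster at (445,290). The multimeter and gear haven't moved, and the cover handle is at (433,181). Next I'll move behind the cover handle.

Call:
play_rows([
  [[-0.018, -0.03, 0, 0], [-0.018, -0.03, 0, 0], [-0.018, -0.03, 0, 0], [-0.018, -0.03, 0, 0], [-0.018, -0.03, 0, 0]],
])

```text
time: 30.13
ee_pos: [0.5758, 0.028, 0.2634]
tcp_rot: [-179.0, 2.3, 168.6]
wrist_force: [0.8, 0.9, -0.3]
opening: -0.0002
grasp_force: 0.0
```

Call:
play_rows([
  [[-0.018, -0.03, 0, 0], [-0.018, -0.03, 0, 0], [-0.018, -0.03, 0, 0], [-0.018, -0.03, 0, 0], [-0.018, -0.03, 0, 0]],
])

```text
time: 30.55
ee_pos: [0.6343, -0.1369, 0.2696]
tcp_rot: [-179.1, 2.3, 168.6]
wrist_force: [0.7, 0.8, -0.2]
opening: 0.0002
grasp_force: 0.0
```

Call:
play_rows([
  [[-0.018, -0.03, 0, 0], [-0.018, -0.03, 0, 0], [-0.018, -0.03, 0, 0], [0, 0, 0, 0], [0, 0, 0, 0]],
])

```text
time: 30.97
ee_pos: [0.6694, -0.2359, 0.2714]
tcp_rot: [-179.1, 2.2, 168.4]
wrist_force: [-0.3, 0.4, 0.4]
opening: 0.0003
grasp_force: 0.0
```

```bash
python3 -c "
from h import *
tilt([-.1,-.003,0]);go([.666,-.24,.155])"
```

```text
tool delta [0.7128 0.1008 0.2431] [ 0.6694 -0.2359  0.2714] [-179.1     2.16  168.44] [-19.2  28.7  44.1 103.1  -0.6  -7.6] 30.97
tilt 2.340785073332983 az -34.15327317539271 tool delta for [-0.1, -0.003, 0] [ 0.0973 -0.023  -0.0033]
tool delta [ 0.0069 -0.0029  0.1162] [ 0.6694 -0.2359  0.2714] [-179.1     2.16  168.44] [-19.2  28.7  44.1 103.1  -0.6  -7.6] 30.97
```

Call:
play_rows([
  [[0, 0, 0.03, 0], [0, 0, 0.03, 0], [0, 0, 0.03, 0], [0, 0, 0.02, 0], [0, 0, 0.006, 0]],
])

```text
time: 31.38
ee_pos: [0.672, -0.2349, 0.1543]
tcp_rot: [-179.1, 2.1, 168.7]
wrist_force: [-0.3, 0.6, -0.4]
opening: 0.0001
grasp_force: 0.0
```

Call:
play_rows([
  [[0.01, -0.002, 0, 0], [0.015, -0.003, 0, 0], [0.015, -0.003, -0.001, 0], [0.015, -0.003, 0, 0], [0.015, -0.003, -0.001, 0]],
])

```text
time: 31.8
ee_pos: [0.6023, -0.2359, 0.1593]
tcp_rot: [-179.1, 2.6, 168.7]
wrist_force: [2.9, -1.2, -1.0]
opening: 0.0001
grasp_force: 1.3
```

Call:
play_rows([
  [[0.015, -0.003, 0, 0], [0.015, -0.003, -0.001, 0], [0.015, -0.003, 0, 0], [0.01, -0.002, 0, 0], [0.01, -0.002, 0, 0]],
])

```text
time: 32.22
ee_pos: [0.5362, -0.236, 0.1586]
tcp_rot: [-179.0, 2.6, 168.6]
wrist_force: [2.4, 0.1, 1.9]
opening: 0.0001
grasp_force: 1.3
```

```bash
python3 -c "
from h import *
tilt([-.1,-.003,0])
c=snap('top');a=c['img'][90:290,340:490];cv2.imwrite('pics/m3.png',cv2.resize(a,None,fx=3,fy=3,interpolation=2))"
```

```text
tool delta [0.5788 0.128  0.1301] [ 0.5362 -0.236   0.1586] [-179.03    2.62  168.64] [-23.6   6.2   3.3  84.3  -0.4 -12.2] 32.22
tilt 2.7936049874392195 az -31.63515008971591 tool delta for [-0.1, -0.003, 0] [ 0.0973 -0.0227 -0.0041]
```

Call:
play_rows([
  [[0.01, -0.002, 0, 0], [0.008, -0.002, 0, 0], [0.006, -0.001, 0, 0], [0.005, -0.001, 0, 0], [0.004, -0.001, 0, 0]],
])

```text
time: 32.68
ee_pos: [0.5022, -0.2368, 0.1555]
tcp_rot: [-179.1, 2.5, 168.6]
wrist_force: [2.6, -0.4, 1.9]
opening: -0.0
grasp_force: 1.1
```

Call:
play_rows([
  [[0.004, -0.001, 0, 0], [0.003, -0.001, 0, 0], [0.003, 0, 0, 0], [0.002, 0, 0, 0], [0, 0, 0, 0]],
])

```text
time: 33.1
ee_pos: [0.4926, -0.2372, 0.1551]
tcp_rot: [-179.0, 2.7, 168.6]
wrist_force: [15.5, -3.6, -3.8]
opening: -0.0003
grasp_force: 7.3
```

The force jumped to 15 N, so the cover is at its stop. I'll back off and check.

Call:
play_rows([
  [[-0.01, 0.002, 0, 0], [-0.02, 0.004, 0, 0], [0, 0, -0.03, 0], [0, 0, -0.04, 0], [0, 0, -0.04, 0]],
])

```text
time: 33.52
ee_pos: [0.516, -0.2334, 0.2656]
tcp_rot: [-179.1, 2.2, 168.6]
wrist_force: [1.7, -0.5, 0.3]
opening: 0.0006
grasp_force: 0.0
```

Call:
play_rows([
  [[0, 0.03, -0.04, 0], [0, 0.04, 0, 0], [0, 0.04, 0, 0], [0, 0.04, 0, 0], [0, 0.04, 0, 0]],
])

```text
time: 33.93
ee_pos: [0.552, -0.0501, 0.2959]
tcp_rot: [-179.0, 2.4, 168.5]
wrist_force: [1.3, -0.2, -0.2]
opening: 0.0001
grasp_force: 0.0
```

Call:
play_rows([
  [[0, 0, 0, 0], [0, 0, 0, 0], [0, 0, 0, 0], [0, 0, 0, 0], [0, 0, 0, 0]],
])

```text
time: 34.35
ee_pos: [0.552, -0.053, 0.2961]
tcp_rot: [-179.1, 2.4, 168.5]
wrist_force: [0.0, -0.5, -0.3]
opening: 0.0004
grasp_force: 0.0
```

```bash
python3 -c "
from h import *
c=snap('top');b=snap('side')['img'];a=c['img']
cv2.imwrite('pics/m4.png',np.hstack([cv2.resize(a[90:290,200:470],(540,400),interpolation=2),cv2.resize(b[110:370,220:430],(258,400),interpolation=2)]))"
```

```text
(no output)
```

View pics/m4.png

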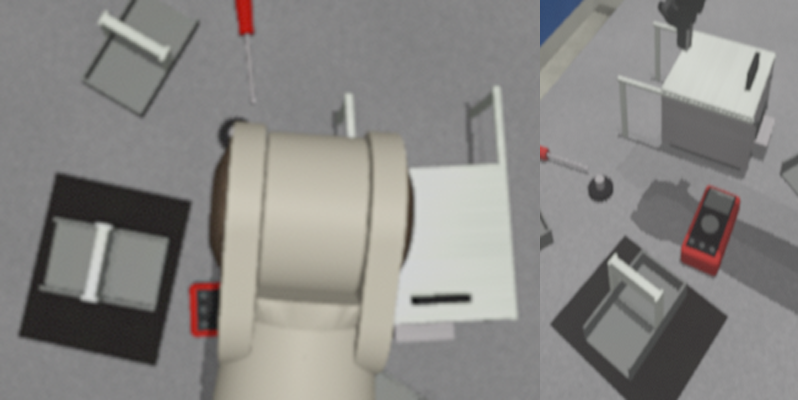

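The cover's front edge is flush with the hopper's -x edge, at (457,320). The empty tray stands centred on the mat at (105,265), and the multimeter and gear are undisturbed.

```bash
python3 -c "
from h import *
print(bot.job_done())"
```

```text
the job is handed in; nothing more can be done
None
```

I handed the job in at about 34 s of the 72 s allowed, but no verdict came back: the blocks are in the hopper, the empty tray is back near the middle of its mat, the cover is at its stop, and the multimeter and gear are where they were; I didn't count all six blocks one by one in the hopper, but none was visible anywhere else.

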